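Scan a sample bar

TASK

First gently lower the scanner's open lid, which carries its glass window, until it is fully closed. Then draw the speckled bar with the blue end out of its sloping holder, turn it level with a broad face down, and keep it held in the gripper about 10 cm above the scanner's window, centred over it and lengthwise along it, touching nothing but the gripper; the program finishes while still holding it there. Leave the orange-ended bar and everything else where they are.

Things in the scene. Friction and masses are not known exactly. Their poses are not given: they have to be found in the camera images.
- scanner_lid (a joint): Lid angle: 0 = closed, growing as it opens (starts 0.7 to 1.1 rad). Lid: blue frame with a glass window, 200 mm from hinge to front edge, 150 wide, 10 thick, 350 g, small black tab (12 mm) at mid front edge. A stiff friction hinge (0.6 N m) keeps it where it is left: push it down all the way; about 5 N on the outer face near the front edge is enough.
- lid_hinge (a point): Middle of the lid's hinge axis, at the scanner's far upper rim, 60 mm above the table, at the lid's underside. Axes fixed to the scanner base: z up, y along the hinge; the closed lid reaches 200 mm from here along -x. At joint value a the lid points along (-cos a, 0, sin a) and its outer face lies 10 mm off along (sin a, 0, cos a).
- window (a point): Fixed point where the centre of the glass's upper surface lies once the lid is closed (100 mm from the hinge, 70 mm above the table). x runs along the window's length (150 mm; 60 mm wide), y across, z up. The closed lid's front edge is at x = -100 mm, the hinge at x = +100 mm.
- scanner: Fixed grey scanner base, an open box 200 (x) x 150 (y) x 60 mm high, robot side at -x; origin at the centre of its underside.
- blue_mid (a point): Centre of a hard speckled cream bar 150 x 40 x 20 mm, 0.1 to 0.2 kg. x along it (22 mm blue end at -x), y across its 40 mm width, z normal to the broad faces. Starts leaning 45 deg in one socket, blue end up, free, towards the holder's -x side; 60 mm along the bar's own -x frees it. Grip across the 40 mm, 20 to 40 mm from the centre towards the blue end (both sides free there).
- orange_mid (a point): Centre of the other bar, the same but for its orange end, in the other socket; axes alike. To be left alone.
- holder: Fixed: dark base plate 150 (x) x 190 (y) x 12 mm, two wooden sockets at y = +52 and -52 mm, 2 mm clearance round the bars. Each encloses the lowest 50 mm of its bar (cheeks, strap over it, end stop); a 28 mm wide sloping floor runs under the lowest 96 mm. Origin at the centre of the underside; the bars lean up to -x, their tops 155 mm above the table.
- mallet: Hammer lying on the table in front of the robot base, about 30 mm high, a bystander; origin on its underside.
- wedge_a: Loose speckled block 110 x 50 x 35 mm on the table, a bystander; origin under its centre.
- wedge_b: Loose speckled grey block 90 x 50 x 30 mm on the table, a bystander; origin under its centre.
- mug: White mug, 80 mm across, 90 mm high, a bystander; origin under its centre.
- spray_bottle: Clear bottle with a red cap, 60 mm across, 170 mm high, a bystander at the left; origin under its centre.
Things that resemble listed ones, but are neither listed nor needed, are in the scene too. What is shaped like the holder but purple or yellow is not meant.

How it is judged:
By the outcome, as a careful person would: the job done as asked, in the order asked, and still so for the second after the job is handed in, while the arm keeps its last pose, push and grip.
It also fails if it takes over 64 s, if anything falls off the work surface, if the arm or the gripper's body presses on something with over 40 N, if the wrist force passes 120 N, or if a joint passes its speed limit or range.

ROBOT

A 6-joint arm with a two-finger parallel gripper is mounted at the origin on the work surface. World frame = base frame: x ahead of the robot, y to its left, z up, the work surface at z = 0. Lengths are in m, angles in rad, forces in N, time in s.
With the tool pointing down it reaches from about 0.4 to 0.925 m from the base axis. Payload 3.4 kg.
Tool frame: the origin (TCP) lies between the finger pads; the fingertips stand 19 mm ahead of it and the grasp point (between the pads) is the TCP; z points along the fingers, y is the direction in which the jaws open and shut (so a half turn about z gives the same grasp; the last joint's range is limited). The gripper opens to 85 mm and grips with 20 to 120 N. Pads are 22 mm wide; open, the fingers measure 114 mm over their backs; the gripper's body (76 mm by 85 mm) begins 54 mm behind the grasp point. The pads swing forward as they close: fully open they stand 13 mm farther back than shut.
Start: joints at [1.071, 0.307, 1.506, -0, 1.328, -0.073], TCP at [0.238, 0.524, 0.216] pointing down, gripper open.
Joint ranges: [-3.12, 3.12], [-1.05, 2.28], [0.14, 2.33], [-1.42, 4.57], [0.1, 2.73], [-2.68, 2.68]. Speed limits (rad/s): [2.57, 2.57, 3.14, 3.14, 3.14, 3.14].

INTERFACE

Orientations are given as [roll, pitch, yaw] about the fixed x, y, z axes, in that order (R = Rz(yaw) Ry(pitch) Rx(roll)).
In Python, from cell import arm gives the robot as it stands.
- The arm moves only by the shell command python3 -m creep 'ROWS'. ROWS is JSON, a list of rows, each a list of 7 numbers: the shift along the tool's x, y, z in cm, then the turn, a rotation vector about the tool's x, y, z in rad, then the finger opening in cm, from 0 to 8.54. In form: [[tx, ty, tz, ax, ay, az, grip], ...]. A call has 1 to 5 rows; each row shifts and turns the commanded pose from where the row before left it, along the tool's axes as they then stand; what a row does not reach is not made up. A row lasts 1/8 s, in which the tool goes at most 62.5 mm and 10.7 degrees, less where a joint would pass 70% of its speed; a pose out of reach is approached as far as the arm can. A call is refused whole if a number of a shift passes 6.25 or a number of a turn 0.188, either way. A call with a gripper value outside its range is refused whole. The fingers move at their own pace and stop on an object; the grip force is fixed at half the most. Time passes only in rows, so rows that do not move let the fingers close. It gives the time, the measured TCP pose, the force and the opening at its end, in the units of the state.
- arm.state(): the state, without advancing time (a new reading comes with each control period).
- arm.get_image(name): name is "side" or "top" or "wrist"; returns a dict with "image" (384x512x3 uint8, red, green, blue), "fx", "fy", "cx", "cy" (pixels), "extrinsics" (4x4, takes a point from camera to world coordinates). Camera axes: x right, y up, looking along -z (the intrinsics and any distortion apply to the point x, -y, -z); pixel columns grow to the right and rows downward; lengths in m; the calibration is good to about 2 mm. A picture is of the moment at which its call begins. There is no depth.
- arm.finish_job(): hands the job in, once; it reports no verdict.
The state is a dict: "time": time; "q": joint angles; "joint_velocities": joint speeds; "effort": joint torques, N m; "ee_pos": TCP position; "eef_rot": TCP orientation; "ft_force": force on the tool from outside, world axes, zero at the start; "ft_torque": the same for the moment, N m; "grip_width": opening from 0.0 (shut) to 1.0 (fully open).
Only numpy, scipy, OpenCV 4.12 (cv2) and the standard library are available. Lean on these libraries where they do the work, as an engineer would, in place of code of your own. Each camera call takes 0.05 s, during which the arm holds its last target. There are 200 camera calls.

## Working session

There is one attempt and no reset: what is moved stays moved. The work goes in short steps, Python scripts to look and compute and a shell command to move; the robot and the scene stay as the last step left them, time stands still between calls to the robot, and variables do not carry over. Pictures are saved under pics/ and viewed, about 8 in all and at most 12, crops included, and the job is handed in when it is done.

```bash
ls; mkdir -p pics
python3 - <<'E'
from cell import arm
import cv2,numpy as np,pickle
s=arm.state();print(s)
d={n:arm.get_image(n) for n in("top","side","wrist")}
pickle.dump(d,open('d0.pkl','wb'))
for n in d:
    print(n,d[n]['fx'],d[n]['cx'],d[n]['cy'],{k:v for k,v in d[n].items() if k not in('image','extrinsics')}.keys());print(np.round(d[n]['extrinsics'],3).tolist())
    cv2.imwrite(f'pics/{n}0.png',d[n]['image'][:,:,::-1])
E
```

```text
pics
{'time': 0.0, 'q': array([ 1.07148301e+00,  3.07539847e-01,  1.50767705e+00,  1.02795420e-05,
        1.32842625e+00, -7.34926911e-02]), 'joint_velocities': array([ 0.000701  ,  0.00275946,  0.00018088,  0.00024175, -0.00067644,
        0.0002983 ]), 'effort': array([-1.06507883e-03, -4.57544875e+01, -2.51920170e+01, -5.45876492e-05,
        1.35146768e-02,  2.84159648e-05]), 'ee_pos': array([0.23717235, 0.52299141, 0.2146987 ]), 'eef_rot': array([-3.13954843e+00, -1.60507416e-04,  2.71576939e+00]), 'ft_force': array([ 0.53935909, -0.71724752, -0.60175571]), 'ft_torque': array([ 0.01519103, -0.04546755, -0.03086087]), 'grip_width': 0.9976638023209999}
top 364.0640955270087 255.12947786609826 189.65166642768327 dict_keys(['fx', 'fy', 'cx', 'cy'])
[[0.012, 0.99, -0.143, 0.293], [-1.0, 0.011, -0.009, 0.021], [-0.008, 0.143, 0.99, 1.421], [0.0, 0.0, 0.0, 1.0]]
side 404.3305395323683 259.56421431734964 192.5457310450021 dict_keys(['fx', 'fy', 'cx', 'cy'])
[[0.717, 0.491, -0.495, -0.251], [-0.697, 0.504, -0.51, -0.74], [-0.001, 0.71, 0.704, 1.126], [0.0, 0.0, 0.0, 1.0]]
wrist 282.9128609075464 255.473272693625 187.5114322845203 dict_keys(['fx', 'fy', 'cx', 'cy'])
[[0.413, -0.879, -0.238, 0.176], [0.911, 0.399, 0.109, 0.551], [-0.001, -0.262, 0.965, 0.373], [0.0, 0.0, 0.0, 1.0]]
```

View pics/top0.png

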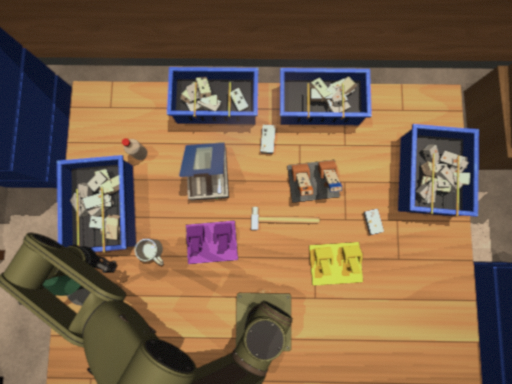

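View pics/side0.png

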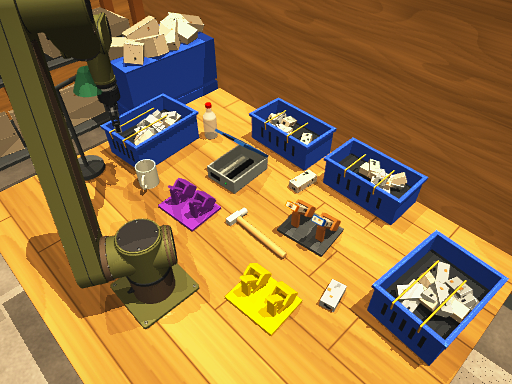

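The top view shows the scanner at about (205,172), with its blue lid open at the far side. The dark holder is at (315,180), with socketed bars at (303,178) and (330,175). Purple (212,242) and yellow (337,263) are decoys. The mallet is at (285,220). Next is a close crop of the scanner and holder from both views.

Run:
```python
import cv2,numpy as np,pickle
d=pickle.load(open('d0.pkl','rb'))
def c(n,x,y,w=66,h=49,):
    return cv2.resize(d[n]['image'][y:y+h,x:x+w,::-1],(400,300),interpolation=cv2.INTER_CUBIC)
im=np.vstack([np.hstack([c('top',172,140),c('top',282,155)]),np.hstack([c('side',202,135,80,60),c('side',270,190,80,60)])])
cv2.imwrite('pics/crop1.png',im)
```

```text
(no output)
```

View pics/crop1.png

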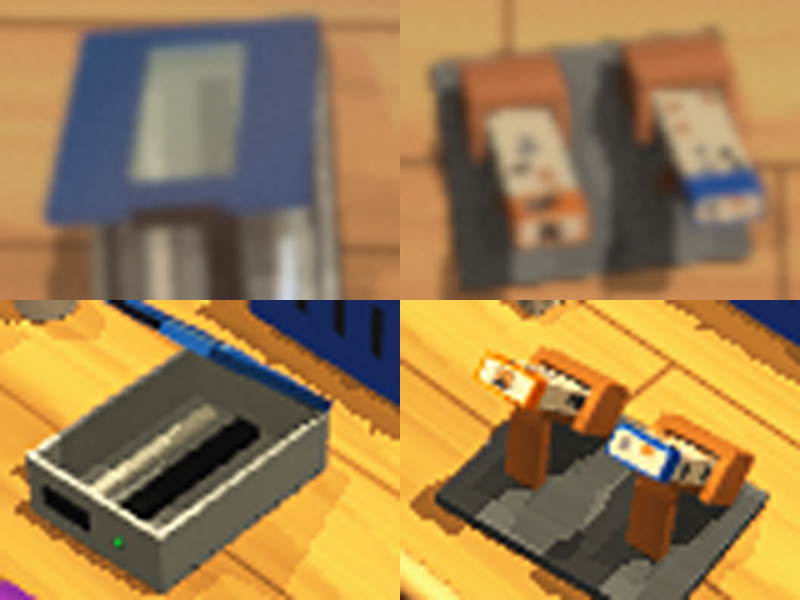

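```bash
cat > h.py <<'E'
import cv2,numpy as np,pickle
from scipy.spatial.transform import Rotation as R
def ray(c,u,v):
    E=c['extrinsics'];r=E[:3,:3]@np.array([(u-c['cx'])/c['fx'],-(v-c['cy'])/c['fy'],-1]);return E[:3,3],r/np.linalg.norm(r)
def onz(c,u,v,z):
    o,r=ray(c,u,v);return o+r*(z-o[2])/r[2]
def proj(c,p):
    E=c['extrinsics'];q=E[:3,:3].T@(np.array(p)-E[:3,3]);return np.array([c['cx']+c['fx']*q[0]/-q[2],c['cy']-c['fy']*q[1]/-q[2]])
def tri(*crs):
    A=np.zeros((3,3));b=np.zeros(3)
    for c,u,v in crs:
        o,r=ray(c,u,v);M=np.eye(3)-np.outer(r,r);A+=M;b+=M@o
    p=np.linalg.solve(A,b);return p,[np.round(np.linalg.norm(np.cross(p-ray(*k)[0],ray(*k)[1]))*1e3,1) for k in crs]
E
python3 - <<'E'
from h import *
np.set_printoptions(precision=4,suppress=True)
d=pickle.load(open('d0.pkl','rb'));T,S=d['top'],d['side']
tl=lambda x,y:(T,172+x*66/400,140+y*49/300)
th=lambda x,y:(T,282+(x-400)*66/400,155+y*49/300)
sl=lambda x,y:(S,202+x/5,135+(y-300)/5)
sh=lambda x,y:(S,270+(x-400)/5,190+(y-300)/5)
print('rim nearleft,nearright,farright',*[onz(*sl(*p),.06) for p in((28,455),(163,535),(330,408))])
print('base nr',onz(*sl(163,592),0), 'nl',onz(*sl(32,505),0))
print('hinge top',*[onz(*tl(*p),.065) for p in((82,33),(318,18))])
for z in(.18,.22,.26):print('front',z,*[onz(*tl(*p),z) for p in((48,222),(308,208))])
print('holder top',*[onz(*th(*p),.012) for p in((435,65),(460,290),(750,255))])
print('holder side',*[onz(*sh(*p),.012) for p in((437,498),(768,492))])
print('blue end face centre', tri(th(728,207),sh(641,450)))
print('blue end edge top', tri(th(688,198),sh(612,425)),tri(th(762,185),sh(680,460)))
print('orange face',tri(th(550,228),sh(505,378)))
print('blue@z', onz(*th(728,207),.148),onz(*sh(641,450),.148))
E
```

```text
rim nearleft,nearright,farright [0.4543 0.2871 0.06  ] [0.4696 0.1414 0.06  ] [0.6696 0.1595 0.06  ]
base nr [0.4664 0.1418 0.    ] nl [0.4567 0.2935 0.    ]
hinge top [0.6568 0.3035 0.065 ] [0.668  0.1542 0.065 ]
front 0.18 [0.5156 0.2947 0.18  ] [0.5253 0.146  0.18  ]
front 0.22 [0.5084 0.2859 0.22  ] [0.5178 0.142  0.22  ]
front 0.26 [0.5012 0.2771 0.26  ] [0.5103 0.1379 0.26  ]
holder top [ 0.5931 -0.0928  0.012 ] [ 0.4475 -0.1088  0.012 ] [ 0.4721 -0.295   0.012 ]
holder side [ 0.4462 -0.1122  0.012 ] [ 0.6207 -0.2743  0.012 ]
blue end face centre (array([ 0.4829, -0.2525,  0.1487]), [np.float64(0.7), np.float64(0.7)])
blue end edge top (array([ 0.486 , -0.2276,  0.1511]), [np.float64(1.3), np.float64(1.3)]) (array([ 0.4967, -0.2736,  0.1451]), [np.float64(0.9), np.float64(0.9)])
orange face (array([ 0.4687, -0.1483,  0.1479]), [np.float64(0.4), np.float64(0.4)])
blue@z [ 0.4825 -0.2522  0.148 ] [ 0.484  -0.2525  0.148 ]
```

Candidates for "blue bar": the bar at top px (333,182) in the dark holder with a blue end cap, chosen and confirmed in the crop. The orange-capped one at (307,187), the loose domino-like blocks at (267,139) and (374,221), and the tiles in the bins are rejected.

Estimates: the scanner centre is (.562,.2215) with yaw .09, and the lid angle is about 0.78. The blue bar's mid is about (.536,-.246,.095), with holder yaw .13. The measured end height of .148 matches the given value. Now moving: raise, close the fingers and turn the wrist.

```bash
python3 -m creep '[[0,0,-3,0,0,0.187,0],[0,0,-3,0,0,0.187,0],[0,0,-2,0,0,0.187,0],[0,0,0,0,0,0.187,0],[0,0,0,0,0,0.187,0]]'; python3 -m creep '[[0,0,0,0,0,0.187,0],[0,0,0,0,0,0.187,0],[0,0,0,0,0,0.187,0],[0,0,0,0,0,0.187,0],[0,0,0,0,0,0.187,0]]';python3 -m creep '[[0,0,0,0,0,0.187,0],[0,0,0,0,0,0.187,0],[0,0,0,0,0,0.187,0],[0,0,0,0,0,0.187,0],[0,0,0,0,0,0,0]]'
```

```text
time: 0.78
ee_pos: [0.2375, 0.5236, 0.2957]
eef_rot: [3.141, -0.0, 1.775]
ft_force: [1.4, -0.9, -0.3]
grip_width: 0.003
time: 1.4
ee_pos: [0.2374, 0.5234, 0.2952]
eef_rot: [3.141, 0.001, 0.84]
ft_force: [-0.8, 0.1, 0.0]
grip_width: -0.001
time: 2.02
ee_pos: [0.2374, 0.5234, 0.2952]
eef_rot: [3.141, 0.0, 0.1]
ft_force: [0.4, -0.0, -0.5]
grip_width: 0.003
```

```bash
python3 -m creep '[[3.4,4.2,0,0,0,0,0],[3.4,4.2,0,0,0,0,0],[3.4,4.2,0,0,0,0,0],[3.4,4.2,0,0,0,0,0],[3.4,4.2,0,0,0,0,0]]'; python3 -m creep '[[3.4,4.2,0,0,0,0,0],[3.4,4.2,0,0,0,0,0],[3.2,4,0,0,0,0,0],[0,0,0,0,0,0,0],[0,0,0,0,0,0,0]]'
python3 - <<'E'
from cell import arm
from h import *
s=arm.state();print(s['ee_pos'],s['q'])
d={n:arm.get_image(n) for n in("side","wrist")}
pickle.dump(d,open('d1.pkl','wb'))
print(np.round(d['wrist']['extrinsics'],3).tolist())
im=np.hstack([cv2.resize(d['side']['image'][80:200,180:340,::-1],(400,300)),cv2.resize(d['wrist']['image'][:,:,::-1],(400,300))])
cv2.imwrite('pics/b.png',im)
E
```

```text
time: 2.65
ee_pos: [0.4282, 0.3299, 0.2956]
eef_rot: [-3.141, -0.0, 0.102]
ft_force: [-0.2, 0.4, -0.3]
grip_width: 0.003
time: 3.28
ee_pos: [0.5384, 0.2176, 0.2952]
eef_rot: [-3.141, 0.001, 0.099]
ft_force: [-0.7, -0.2, -0.6]
grip_width: -0.002
[0.5384298  0.21760645 0.29518855] [3.10866730e-01 2.66561150e-01 1.36373327e+00 7.23079406e-04
 1.51254697e+00 1.78255605e+00]
[[0.099, 0.96, 0.263, 0.604], [-0.995, 0.096, 0.025, 0.225], [-0.002, -0.264, 0.965, 0.454], [0.0, 0.0, 0.0, 1.0]]
```

View pics/b.png

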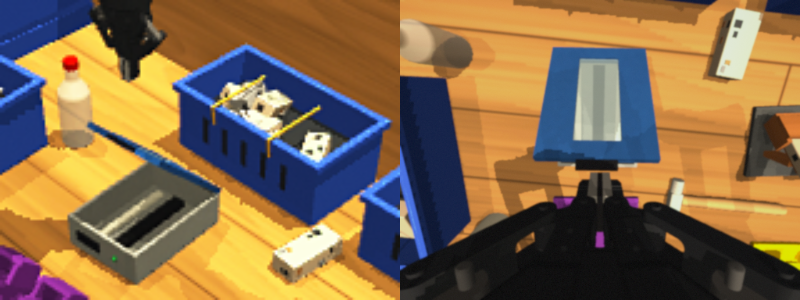

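Wrist view: the lid's corners are at full px (196,61), (314,61), (335,204) and (171,204). The fingertips, near (256,215), are just short of the front edge. Solving for the front edge.

Run:
```python
from h import *
np.set_printoptions(precision=4,suppress=True)
c=pickle.load(open('d1.pkl','rb'))['wrist']
im=cv2.cvtColor(c['image'],cv2.COLOR_RGB2HSV)
m=cv2.inRange(im,(95,90,60),(125,255,255));m[:,:130]=0;m[:50]=0;m[230:]=0;m[:,360:]=0
k=max(cv2.findContours(m,0,2)[0],key=cv2.contourArea)
q=cv2.approxPolyDP(cv2.convexHull(k),6,True)[:,0];print(q)
q=q[np.argsort(q[:,1])];h=q[:2];f=q[-2:]
for p,name in((h,'hinge'),(f,'front')):
    p=p[np.argsort(p[:,0])]
    for z in np.arange(.06,.26,.02):
        A,B=onz(c,*map(float,p[0]),z),onz(c,*map(float,p[1]),z);M=(A+B)/2
        w=np.linalg.norm(A-B)
        if abs(w-.15)<.012:print(name,round(z,3),w,M,'yaw',np.arctan2(-(A-B)[0],(A-B)[1]))
```

```text
[[197  61]
 [313  63]
 [329 207]
 [171 202]]
hinge 0.06 0.1493355957975279 [0.663  0.2321 0.06  ] yaw 0.08314502014765944
hinge 0.08 0.1417529743102238 [0.66   0.2318 0.08  ] yaw 0.08314502014765969
front 0.18 0.1612988894094037 [0.5106 0.2216 0.18  ] yaw 0.0665456203529583
front 0.2 0.14952048038850604 [0.5174 0.2219 0.2   ] yaw 0.06654562035295877
```

```bash
python3 -m creep '[[0,0,3.5,0,0,0,0],[0,0,3,0,0,0,0],[0,0,1,0,0,0,0],[0,0,0.5,0,0,0,0],[0,0,0,0,0,0,0]]'; python3 -m creep '[[-0.4,0,0.5,0,0,0,0],[-0.4,0,0.5,0,0,0,0],[-0.3,0,0.4,0,0,0,0]]';python3 -m creep '[[-0.3,0,0.4,0,0,0,0],[-0.3,0,0.5,0,0,0,0],[-0.3,0,0.5,0,0,0,0]]'
```

```text
time: 4.0
ee_pos: [0.5392, 0.2182, 0.2164]
eef_rot: [-3.141, -0.001, 0.099]
ft_force: [0.4, 0.3, 0.3]
grip_width: -0.001
time: 4.38
ee_pos: [0.5274, 0.2164, 0.2014]
eef_rot: [3.142, 0.0, 0.098]
ft_force: [-0.5, 0.6, 0.3]
grip_width: -0.0
time: 4.75
ee_pos: [0.5192, 0.2158, 0.1877]
eef_rot: [-3.141, -0.001, 0.098]
ft_force: [0.2, -0.0, 2.4]
grip_width: -0.002
```

```bash
python3 -m creep '[[-0.2,0,0.6,0,0,0,0],[-0.2,0,0.6,0,0,0,0],[-0.2,0,0.6,0,0,0,0],[-0.2,0,0.6,0,0,0,0],[-0.2,0,0.6,0,0,0,0]]'; python3 -m creep '[[-0.2,0,0.6,0,0,0,0],[-0.2,0,0.6,0,0,0,0],[-0.2,0,0.6,0,0,0,0],[-0.2,0,0.6,0,0,0,0],[-0.2,0,0.6,0,0,0,0]]'
```

```text
time: 5.38
ee_pos: [0.5092, 0.2147, 0.1572]
eef_rot: [3.142, -0.0, 0.098]
ft_force: [-0.8, 0.2, 1.9]
grip_width: -0.0
time: 6.0
ee_pos: [0.4988, 0.2137, 0.1271]
eef_rot: [3.142, 0.0, 0.098]
ft_force: [-0.8, -0.3, 2.3]
grip_width: -0.0
```

```bash
python3 -m creep '[[-0.2,0,0.6,0,0,0,0],[-0.2,0,0.6,0,0,0,0],[-0.2,0,0.6,0,0,0,0],[-0.1,0,0.6,0,0,0,0],[-0.1,0,0.6,0,0,0,0]]'; python3 -m creep '[[0,0,0.4,0,0,0,0],[0,0,0.3,0,0,0,0],[0,0,0.2,0,0,0,0]]';python3 -m creep '[[0,0,0.1,0,0,0,0],[0,0,0,0,0,0,0]]'
```

```text
time: 6.62
ee_pos: [0.491, 0.2129, 0.0972]
eef_rot: [3.142, 0.0, 0.098]
ft_force: [-0.1, 0.4, 1.6]
grip_width: -0.001
time: 7.0
ee_pos: [0.4911, 0.2129, 0.0884]
eef_rot: [3.142, -0.0, 0.098]
ft_force: [-0.8, 0.0, 2.3]
grip_width: -0.003
time: 7.25
ee_pos: [0.4913, 0.213, 0.0875]
eef_rot: [-3.142, -0.0, 0.098]
ft_force: [-0.0, -0.3, 0.1]
grip_width: 0.003
```

```bash
python3 -m creep '[[0,0,0.1,0,0,0,0],[0,0,0.1,0,0,0,0]]'; python3 -m creep '[[0,0,0.1,0,0,0,0],[0,0,0,0,0,0,0]]'
```

```text
time: 7.5
ee_pos: [0.4911, 0.213, 0.0857]
eef_rot: [-3.142, -0.0, 0.098]
ft_force: [-1.4, 0.2, 2.3]
grip_width: -0.0
time: 7.75
ee_pos: [0.4911, 0.213, 0.0845]
eef_rot: [-3.142, 0.0, 0.098]
ft_force: [0.5, -0.3, -0.5]
grip_width: 0.002
```

```bash
for i in 1; do python3 -m creep '[[0,0,0.1,0,0,0,0]]'; python3 -m creep '[[0,0,0.1,0,0,0,0]]';python3 -m creep '[[0,0,0,0,0,0,0]]'; done
python3 - <<'E'
from cell import arm
from h import *
d={n:arm.get_image(n) for n in("side","wrist")}
im=np.hstack([cv2.resize(d['side']['image'][110:200,190:310,::-1],(400,300),interpolation=2),cv2.resize(d['wrist']['image'][:,:,::-1],(400,300))])
cv2.imwrite('pics/c.png',im)
E
```

```text
time: 7.88
ee_pos: [0.4911, 0.2129, 0.0836]
eef_rot: [3.142, -0.0, 0.098]
ft_force: [-1.2, -0.6, 1.4]
grip_width: -0.001
time: 8.0
ee_pos: [0.491, 0.2129, 0.0826]
eef_rot: [3.142, 0.0, 0.098]
ft_force: [-1.1, 0.7, 2.8]
grip_width: -0.001
time: 8.12
ee_pos: [0.4911, 0.2129, 0.0825]
eef_rot: [3.142, 0.0, 0.098]
ft_force: [-0.4, 0.2, 0.1]
grip_width: -0.002
```

View pics/c.png

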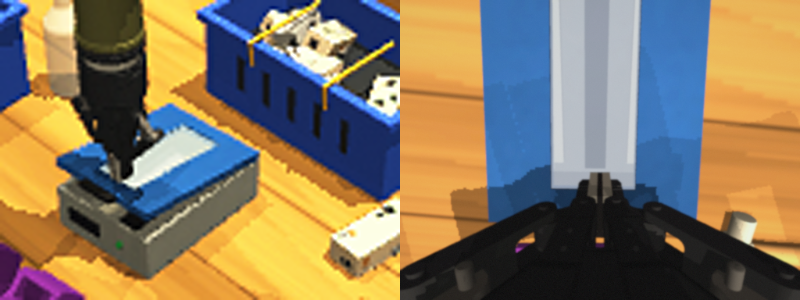

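The side view shows the lid still about 1 cm open at the front, with the fingertips at the front end of the glass. I'll shift back onto the frame and push on until the force rises.

```bash
python3 -m creep '[[0,0,-1,0,0,0,0],[-1.2,0.1,0,0,0,0,0],[0,0,0.8,0,0,0,0],[0,0,0.2,0,0,0,0]]'; python3 -m creep '[[0,0,0.2,0,0,0,0],[0,0,0.2,0,0,0,0]]';  python3 -m creep '[[0,0,0.2,0,0,0,0]]';python3 -m creep '[[0,0,0.2,0,0,0,0]]'
```

```text
time: 8.72
ee_pos: [0.4782, 0.2105, 0.082]
eef_rot: [3.141, 0.002, 0.098]
ft_force: [-0.6, 0.1, 1.8]
grip_width: -0.003
time: 8.98
ee_pos: [0.4792, 0.2107, 0.0784]
eef_rot: [3.142, 0.0, 0.098]
ft_force: [-0.5, -0.6, 1.2]
grip_width: 0.003
time: 9.1
ee_pos: [0.4793, 0.2108, 0.0764]
eef_rot: [3.142, 0.0, 0.098]
ft_force: [-1.8, -1.3, 0.9]
grip_width: -0.001
time: 9.22
ee_pos: [0.4792, 0.2108, 0.0744]
eef_rot: [3.142, 0.0, 0.098]
ft_force: [-1.2, 0.1, 2.2]
grip_width: -0.001
```

Run:
```python
from cell import arm
from h import *
d={n:arm.get_image(n) for n in("side","wrist")}
np.set_printoptions(precision=1,suppress=True)
p=arm.state()['ee_pos'];print(proj(d['side'],p),proj(d['side'],p-[0,0,.019]),proj(d['wrist'],p),proj(d['wrist'],p-[0,0,.019]))
im=np.hstack([cv2.resize(d['side']['image'][135:195,195:275,::-1],(400,300),interpolation=2),cv2.resize(d['wrist']['image'][180:330,155:355,::-1],(400,300))])
cv2.imwrite('pics/d.png',im)
```

```text
[224.5 169.5] [224.8 173.1] [256.5 223.6] [256.4 212.5]
```

View pics/d.png

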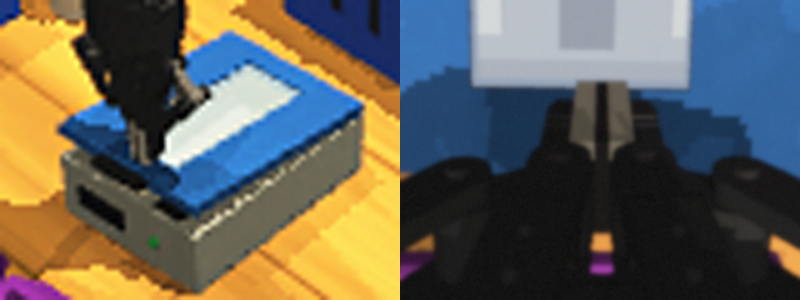

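The fingertips actually end near the TCP when shut, so closure should come at TCP z of about .07. A few millimetres of gap remain.

```bash
python3 -m creep '[[0,0,0.2,0,0,0,0]]'; python3 -m creep '[[0,0,0.2,0,0,0,0]]';  python3 -m creep '[[0,0,0.1,0,0,0,0]]';python3 -m creep '[[0,0,0.1,0,0,0,0]]'
```

```text
time: 9.45
ee_pos: [0.4794, 0.2108, 0.0727]
eef_rot: [-3.141, -0.0, 0.098]
ft_force: [-0.9, -1.3, 0.7]
grip_width: -0.0
time: 9.57
ee_pos: [0.4791, 0.2108, 0.0705]
eef_rot: [-3.142, 0.0, 0.098]
ft_force: [-0.7, -0.3, 0.9]
grip_width: 0.001
time: 9.7
ee_pos: [0.4791, 0.2108, 0.0695]
eef_rot: [-3.142, 0.0, 0.098]
ft_force: [-1.0, 0.6, 0.7]
grip_width: 0.001
time: 9.82
ee_pos: [0.4791, 0.2107, 0.0685]
eef_rot: [3.142, 0.0, 0.098]
ft_force: [-1.5, 0.9, 1.2]
grip_width: 0.001
```

```bash
python3 -m creep '[[0,0,0.1,0,0,0,0]]'; python3 -m creep '[[0,0,0.1,0,0,0,0]]';  python3 -m creep '[[0,0,0.1,0,0,0,0]]';python3 -m creep '[[0,0,0.1,0,0,0,0]]'; python3 -m creep '[[0,0,0.1,0,0,0,0]]'
```

```text
time: 9.95
ee_pos: [0.4792, 0.2107, 0.0675]
eef_rot: [3.142, 0.0, 0.098]
ft_force: [-1.1, -0.4, 1.4]
grip_width: 0.004
time: 10.07
ee_pos: [0.4792, 0.2107, 0.0666]
eef_rot: [3.142, 0.0, 0.098]
ft_force: [-1.2, 0.3, 1.2]
grip_width: -0.0
time: 10.2
ee_pos: [0.4792, 0.2107, 0.0655]
eef_rot: [3.142, 0.0, 0.098]
ft_force: [-1.4, -0.7, 1.0]
grip_width: -0.004
time: 10.32
ee_pos: [0.4792, 0.2107, 0.0645]
eef_rot: [3.142, 0.0, 0.098]
ft_force: [-0.9, -0.3, 0.2]
grip_width: -0.002
time: 10.45
ee_pos: [0.4792, 0.2107, 0.0635]
eef_rot: [3.142, 0.0, 0.098]
ft_force: [-1.0, -0.1, 1.9]
grip_width: -0.005
```

Run:
```python
from cell import arm
from h import *
d={n:arm.get_image(n) for n in("side","top")}
im=np.hstack([cv2.resize(d['side']['image'][135:195,195:275,::-1],(480,360),interpolation=0),cv2.resize(d['top']['image'][138:198,172:225,::-1],(318,360),interpolation=0)])
cv2.imwrite('pics/e.png',im)
```

```text
(no output)
```

View pics/e.png

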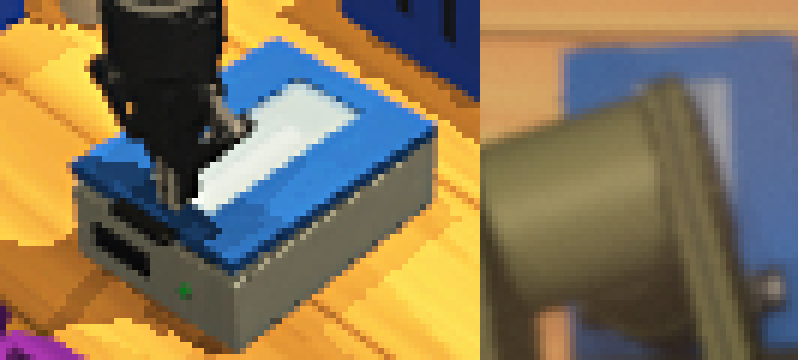

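Nearly closed: a thin dark seam remains under the front edge. I'll keep pushing until the force rises.

```bash
python3 -m creep '[[0,0,0.1,0,0,0,0]]'; python3 -m creep '[[0,0,0.1,0,0,0,0]]';  python3 -m creep '[[0,0,0.1,0,0,0,0]]';python3 -m creep '[[0,0,0.1,0,0,0,0]]'
```

```text
time: 10.68
ee_pos: [0.4794, 0.2108, 0.0626]
eef_rot: [-3.142, -0.0, 0.098]
ft_force: [-1.3, -0.4, 0.6]
grip_width: 0.003
time: 10.8
ee_pos: [0.4793, 0.2108, 0.0616]
eef_rot: [-3.142, -0.0, 0.098]
ft_force: [0.1, 0.8, 1.0]
grip_width: 0.0
time: 10.92
ee_pos: [0.4792, 0.2108, 0.0606]
eef_rot: [-3.142, -0.0, 0.098]
ft_force: [-0.3, 0.1, 2.1]
grip_width: -0.004
time: 11.05
ee_pos: [0.4791, 0.2108, 0.0595]
eef_rot: [-3.142, 0.0, 0.098]
ft_force: [-1.8, -0.1, 0.9]
grip_width: -0.002
```

```bash
python3 -m creep '[[0,0,0.1,0,0,0,0]]'; python3 -m creep '[[0,0,0.05,0,0,0,0]]';  python3 -m creep '[[0,0,0.05,0,0,0,0]]';python3 -m creep '[[0,0,0.05,0,0,0,0]]'
```

```text
time: 11.18
ee_pos: [0.4791, 0.2107, 0.0585]
eef_rot: [3.142, 0.0, 0.098]
ft_force: [-1.3, -0.5, 1.2]
grip_width: -0.001
time: 11.3
ee_pos: [0.4791, 0.2107, 0.058]
eef_rot: [3.142, 0.0, 0.098]
ft_force: [-2.2, 0.3, 1.3]
grip_width: 0.001
time: 11.42
ee_pos: [0.4791, 0.2107, 0.0575]
eef_rot: [3.142, 0.0, 0.098]
ft_force: [-0.9, 1.1, 2.0]
grip_width: -0.001
time: 11.55
ee_pos: [0.4792, 0.2108, 0.0571]
eef_rot: [3.142, 0.0, 0.098]
ft_force: [-1.2, 0.3, 1.2]
grip_width: -0.002
```

Run:
```python
from cell import arm
from h import *
np.set_printoptions(precision=4,suppress=True)
d={n:arm.get_image(n) for n in("side","wrist")};pickle.dump(d,open('d2.pkl','wb'))
p=arm.state()['ee_pos'];print(p,arm.state()['q'])
w=dict(d['wrist']);E=w['extrinsics'].copy();E[2,3]+=.0744-p[2];w['extrinsics']=E
print(tri((w,256,221.5),(d['side'],225.5,168)),'TCP then .4792 .2108 .0744')
im=np.hstack([cv2.resize(d['side']['image'][145:190,200:250,::-1],(400,360),interpolation=0),cv2.resize(d['wrist']['image'][180:270,205:305,::-1],(400,360),interpolation=0)])
cv2.imwrite('pics/f.png',im)
```

```text
[0.4793 0.2107 0.057 ] [ 0.3336  0.4114  1.816  -0.0001  0.914   1.8067]
(array([0.4835, 0.2107, 0.0798]), [np.float64(1.0), np.float64(1.0)]) TCP then .4792 .2108 .0744
```

View pics/f.png

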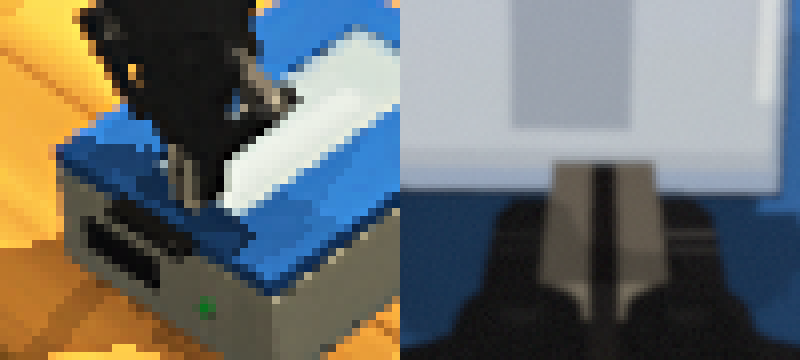

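The lid follows the tip, and the side-view corner suggests about 3 mm remain. The real fingertip evidently sits roughly 15 mm behind where the reported TCP implies. I'll push until the force rises, which also calibrates the tip against the known 70 mm surface.

```bash
python3 -m creep '[[0,0,0.1,0,0,0,0]]'; python3 -m creep '[[0,0,0.1,0,0,0,0]]';  python3 -m creep '[[0,0,0.1,0,0,0,0]]'
```

```text
time: 11.78
ee_pos: [0.4795, 0.2108, 0.0562]
eef_rot: [-3.142, -0.0, 0.098]
ft_force: [-1.0, -0.4, 0.9]
grip_width: -0.004
time: 11.9
ee_pos: [0.4794, 0.2108, 0.0551]
eef_rot: [-3.142, -0.0, 0.098]
ft_force: [-0.8, 0.6, 0.8]
grip_width: -0.003
time: 12.02
ee_pos: [0.4793, 0.2108, 0.0543]
eef_rot: [-3.142, -0.0, 0.098]
ft_force: [-2.7, -0.5, 11.4]
grip_width: -0.0
```

```bash
python3 -m creep '[[0,0,0.1,0,0,0,0]]'; python3 -m creep '[[0,0,0.05,0,0,0,0]]';  python3 -m creep '[[0,0,0.05,0,0,0,0]]'
```

```text
time: 12.15
ee_pos: [0.4794, 0.2108, 0.0542]
eef_rot: [-3.142, -0.001, 0.098]
ft_force: [-5.3, -0.9, 17.9]
grip_width: 0.005
time: 12.28
ee_pos: [0.4794, 0.2108, 0.0542]
eef_rot: [-3.141, -0.001, 0.098]
ft_force: [-4.8, -0.1, 18.7]
grip_width: 0.004
time: 12.4
ee_pos: [0.4794, 0.2108, 0.0541]
eef_rot: [-3.141, -0.001, 0.098]
ft_force: [-5.2, -1.6, 21.9]
grip_width: -0.001
```

The lid is closed: at TCP z .0542 the force rose to 20 N against the stop. The real tips are therefore about 16 mm behind the reported TCP when shut. Now I'll retreat and go above the bar with a 25° back-tilt.

```bash
python3 -m creep '[[0,0,-2,0,0,0,0],[0,0,-6,0,0,0,0],[0,0,-6,0,0,0,0],[0,0,-6,0,0,0,0],[0.2,5.7,0,0,0,0,0]]'; python3 -m creep '[[0.2,5.7,0,0,0,0,6.5],[0.2,5.7,0,0,0,0,6.5],[0.2,5.7,0,0,0,0,6.5],[0.2,5.7,0,0,0,0,6.5],[0.2,5.7,0,0,0,0,6.5]]'; python3 -m creep '[[0.2,5.7,0,0,0,0,6.5],[0.2,5.7,0,0,0,0,6.5],[0,0,0,0,-0.145,-0.03,6.5],[0,0,0,0,-0.145,0,6.5],[0,0,0,0,-0.146,0,6.5]]';python3 -m creep '[[0,0,0,0,0,0,6.5]]'
python3 - <<'E'
from cell import arm
from h import *
np.set_printoptions(precision=4,suppress=True)
d={n:arm.get_image(n) for n in("side","wrist","top")};pickle.dump(d,open('d3.pkl','wb'))
s=arm.state();print(s['q'])
im=np.hstack([cv2.resize(d['side']['image'][155:275,230:390,::-1],(400,300),interpolation=2),cv2.resize(d['wrist']['image'][:,:,::-1],(400,300))])
cv2.imwrite('pics/g.png',im)
E
```

```text
time: 13.02
ee_pos: [0.4912, 0.1574, 0.258]
eef_rot: [-3.139, -0.014, 0.103]
ft_force: [0.7, -0.6, 0.0]
grip_width: 0.001
time: 13.65
ee_pos: [0.5248, -0.1304, 0.2521]
eef_rot: [3.141, -0.001, 0.098]
ft_force: [1.1, 0.6, -0.3]
grip_width: 0.763
time: 14.28
ee_pos: [0.5401, -0.2424, 0.2525]
eef_rot: [-3.141, 0.439, 0.127]
ft_force: [-0.4, -0.1, 0.3]
grip_width: 0.762
time: 14.4
ee_pos: [0.5414, -0.241, 0.2483]
eef_rot: [-3.137, 0.439, 0.132]
ft_force: [-0.1, 0.6, -0.2]
grip_width: 0.761
[-0.3635  0.5334  1.1262 -0.2073  1.8653  1.0574]
```

View pics/g.png

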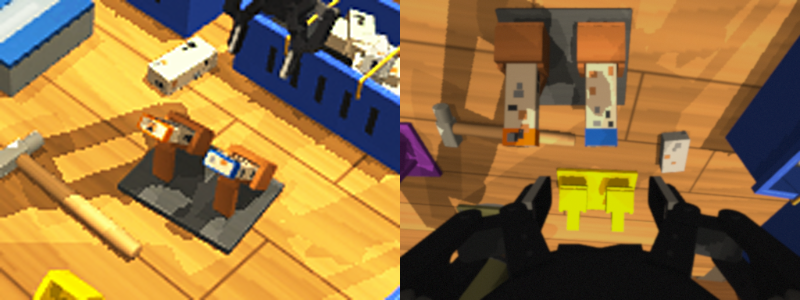

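Wrist view: the orange end is at crop (521,137). The blue end is at (601,137), or full px (257,175), centred between the fingertips at full px 186 and 326. The 65 mm opening scale puts the tips 22 mm behind the reported TCP, agreeing with the lid touch, so I'll aim the TCP 35 mm past the grip point. Next I check the predicted edge pixel and approach.

```bash
python3 - <<'E'
from h import *
c=pickle.load(open('d3.pkl','rb'))['wrist']
print('pred end edge',proj(c,(.490,-.2516,.155)))
im=cv2.cvtColor(c['image'],cv2.COLOR_RGB2HSV)
m=cv2.inRange(im,(95,120,60),(125,255,255));m[:,:230]=0;m[:,300:]=0;m[:140]=0;m[200:]=0
print(cv2.boundingRect(m))
E
python3 -m creep '[[3.1,0.2,0,0,0,0,6.5],[0,0,4,0,0,0,6.5],[0,0,4,0,0,0,6.5],[0,0,2,0,0,0,6.5],[0,0,0,0,0,0,6.5]]'
```

```text
pred end edge [260.51496469 187.25715343]
(237, 165, 41, 21)
time: 15.18
ee_pos: [0.5237, -0.2451, 0.149]
eef_rot: [-3.138, 0.436, 0.128]
ft_force: [0.7, 0.3, 0.2]
grip_width: 0.758
```

```bash
python3 -m creep '[[0.5,0,2,0,0,0,6.5],[0,0,2,0,0,0,6.5],[0,0,2,0,0,0,6.5],[0,0,0.9,0,0,0,6.5],[0,0,0,0,0,0,6.5]]'
python3 - <<'E'
from cell import arm
from h import *
d={n:arm.get_image(n) for n in("side","wrist")};pickle.dump(d,open('d4.pkl','wb'))
im=np.hstack([cv2.resize(d['side']['image'][170:260,260:380,::-1],(400,300),interpolation=2),cv2.resize(d['wrist']['image'][:,:,::-1],(400,300))])
cv2.imwrite('pics/i.png',im)
E
```

```text
time: 15.8
ee_pos: [0.5018, -0.2483, 0.0846]
eef_rot: [-3.14, 0.435, 0.128]
ft_force: [0.2, -0.5, -0.1]
grip_width: 0.761
```

View pics/i.png

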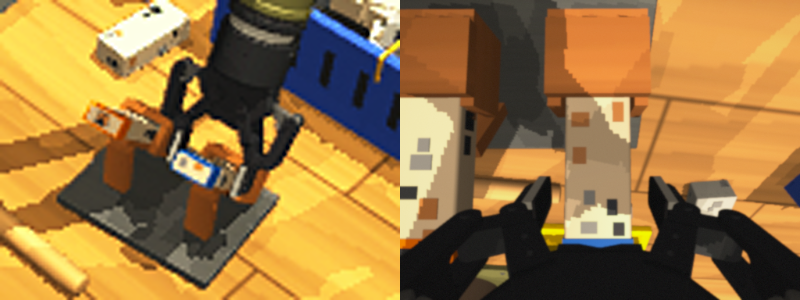

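The fingers straddle the bar: inner faces at crop 550 and 650, bar at 565–632, both sides free. Closing.

```bash
python3 -m creep '[[0,0,0,0,0,0,3.5],[0,0,0,0,0,0,3],[0,0,0,0,0,0,3],[0,0,0,0,0,0,3],[0,0,0,0,0,0,3]]'; python3 -m creep '[[0,0,0,0,0,0,3]]'
```

```text
time: 16.52
ee_pos: [0.5023, -0.2482, 0.0846]
eef_rot: [-3.14, 0.434, 0.128]
ft_force: [1.5, 0.3, 5.7]
grip_width: 0.458
time: 16.65
ee_pos: [0.5024, -0.2482, 0.0846]
eef_rot: [-3.14, 0.434, 0.128]
ft_force: [1.5, 0.5, 6.0]
grip_width: 0.459
```

```bash
python3 -m creep '[[-0.94,0,-0.34,0,0,0,3],[-0.94,0,-0.34,0,0,0,3]]'; python3 -m creep '[[-0.94,0,-0.34,0,0,0,3],[-0.94,0,-0.34,0,0,0,3],[-0.94,0,-0.34,0,0,0,3],[-0.94,0,-0.34,0,0,0,3],[-0.94,0,-0.34,0,0,0,3]]'
```

```text
time: 16.9
ee_pos: [0.489, -0.25, 0.0979]
eef_rot: [-3.14, 0.432, 0.129]
ft_force: [4.9, 1.0, -0.5]
grip_width: 0.457
time: 17.52
ee_pos: [0.4529, -0.2546, 0.1335]
eef_rot: [-3.14, 0.433, 0.129]
ft_force: [4.7, 0.7, -0.2]
grip_width: 0.456
```

```bash
python3 -m creep '[[-1.88,0,-0.68,0,0,0,3],[-1.3,0,-2.7,0,0,0,3],[-1.7,0,-3.6,0,0,0,3],[-1.7,0,-3.6,0,0,0,3],[0,0,0,0,0.15,0,3]]'; python3 -m creep '[[0,0,0,0,0.15,0,3],[0,0,0,0,0.15,0,3],[0,0,0,0,0.15,0,3],[0,0,0,0,0.15,0,3],[0,0,0,0,0.035,0,3]]';python3 -m creep '[[0,0,0,0,0,0,3]]'
python3 - <<'E'
from cell import arm
from h import *
d={n:arm.get_image(n) for n in("side","wrist")};pickle.dump(d,open('d5.pkl','wb'))
print(arm.state()['q'])
im=np.hstack([cv2.resize(d['side']['image'][115:265,180:380,::-1],(400,300),interpolation=2),cv2.resize(d['wrist']['image'][:,:,::-1],(400,300))])
cv2.imwrite('pics/j.png',im)
E
```

```text
time: 18.15
ee_pos: [0.4384, -0.257, 0.2577]
eef_rot: [-3.14, 0.284, 0.129]
ft_force: [0.0, 0.9, -1.3]
grip_width: 0.456
time: 18.77
ee_pos: [0.4326, -0.2544, 0.2548]
eef_rot: [-3.135, -0.346, 0.124]
ft_force: [0.4, -0.9, -1.8]
grip_width: 0.456
time: 18.9
ee_pos: [0.4343, -0.2554, 0.2554]
eef_rot: [-3.136, -0.345, 0.124]
ft_force: [-0.8, -0.8, -0.9]
grip_width: 0.455
[-0.83321837  0.05739644  1.7863821   0.31730947  1.11678904  0.4964281 ]
```

View pics/j.png

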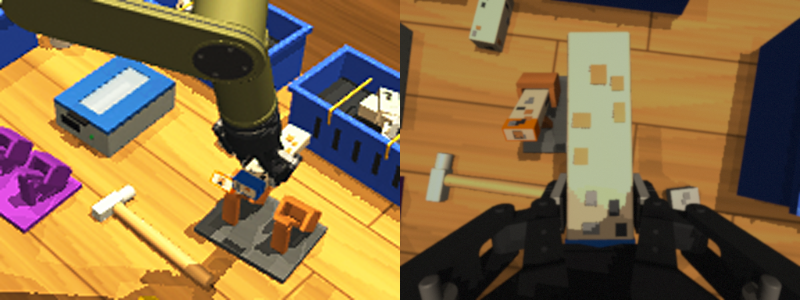

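Only the blue bar is held, and the socket at the right is empty. The orange bar is undisturbed at crop (527,115). Next I measure the held bar's pose from the wrist view, using its known 40 mm width.

Run:
```python
from h import *
np.set_printoptions(precision=4,suppress=True)
c=pickle.load(open('d5.pkl','rb'))['wrist']
g=c['image'].astype(int)
hsv=cv2.cvtColor(c['image'],cv2.COLOR_RGB2HSV)
L=[]
for v in range(45,215,5):
    r=hsv[v];ok=(r[:,1]<75)&(r[:,2]>110)
    ok[:195]=0;ok[310:]=0;u=np.flatnonzero(ok)
    if len(u):L.append((v,u[0],u[-1]+1))
for l in L:print(*l,end=' | ')
print()
print('end row',[np.flatnonzero((hsv[:,u,1]<75)&(hsv[:,u,2]>110))[:3] for u in(230,255,280)])
```

```text
45 216 293 | 50 216 293 | 55 216 293 | 60 216 293 | 65 216 293 | 70 216 294 | 75 216 294 | 80 216 294 | 85 216 294 | 90 216 294 | 95 216 294 | 100 216 294 | 105 216 294 | 110 216 294 | 115 216 294 | 120 216 295 | 125 216 295 | 130 216 295 | 135 216 295 | 140 216 295 | 145 216 295 | 150 216 295 | 155 216 295 | 160 216 295 | 165 216 295 | 170 216 296 | 175 216 295 | 180 216 296 | 185 213 296 | 190 216 296 | 195 215 296 | 200 215 296 | 205 216 297 | 210 215 296 | 
end row [array([42, 43, 44]), array([42, 43, 44]), array([41, 42, 43])]
```

```bash
cat > pose.py <<'E'
from h import *
def barpose(c,s,ve=42.,v2=205.,w1=77.3,w2=81.,ue=254.8,u2=256.):
    P=[]
    for u,v,w in((ue,ve,w1),(u2,v2,w2)):
        z=c['fx']*.04/w;P.append(c['extrinsics'][:3,:3]@np.array([(u-c['cx'])*z/c['fx'],-(v-c['cy'])*z/c['fy'],-z])+c['extrinsics'][:3,3])
    d=P[0]-P[1];d/=np.linalg.norm(d);T=R.from_euler('xyz',s['eef_rot'])
    y=T.as_matrix()[:,1];n=np.cross(d,y);n*=np.sign(n[2])
    mid=P[0]-.075*d-.01*n
    return P[0],d,mid,T,T.inv().apply(mid-s['ee_pos']),T.inv().apply(d)
E
python3 - <<'E'
from cell import arm
from pose import *
np.set_printoptions(precision=4,suppress=True)
c=pickle.load(open('d5.pkl','rb'))['wrist'];s=arm.state()
e,d,m,T,mt,dt=barpose(c,s)
print('end',e,'dir',d,'pitch deg',np.degrees(np.arcsin(d[2])),'mid',m,'mid in tool',mt,'dir tool',dt, s['eef_rot'])
E
```

```text
end [ 0.5296 -0.2432  0.2877] dir [0.9911 0.1333 0.0006] pitch deg 0.033411007124502574 mid [ 0.4552 -0.2531  0.2777] mid in tool [ 0.0252 -0.0008 -0.0137] dir tool [ 0.9406 -0.0061  0.3394] [-3.138  -0.3468  0.1264]
```

```bash
python3 -m creep '[[0,0,0,-0.015,0,0.042,3],[1.4,-4.65,0.5,0,0,0,3],[1.4,-4.65,0.5,0,0,0,3],[1.4,-4.65,0.5,0,0,0,3],[1.4,-4.65,0.5,0,0,0,3]]'; python3 -m creep '[[1.4,-4.65,0.5,0,0,0,3],[1.4,-4.65,0.5,0,0,0,3],[1.4,-4.65,0.5,0,0,0,3],[1.4,-4.65,0.5,0,0,0,3],[1.4,-4.65,0.5,0,0,0,3]]';python3 -m creep '[[1.4,-4.65,0.5,0,0,0,3],[0,0,0,0,0,0,3],[0,0,0,0,0,0,3]]'; python3 -c "
from cell import arm;print(arm.state()['q'])"
```

```text
time: 19.62
ee_pos: [0.4817, -0.0645, 0.2576]
eef_rot: [-3.139, -0.348, 0.083]
ft_force: [0.0, 0.1, -1.5]
grip_width: 0.454
time: 20.25
ee_pos: [0.5361, 0.1741, 0.2584]
eef_rot: [-3.14, -0.348, 0.084]
ft_force: [0.2, 0.0, -1.1]
grip_width: 0.459
time: 20.62
ee_pos: [0.5464, 0.2196, 0.2579]
eef_rot: [-3.141, -0.347, 0.085]
ft_force: [0.2, -0.3, -1.1]
grip_width: 0.457
[ 0.37334084  0.13533739  1.69107909 -0.11513321  0.98461532  1.90711936]
```

```bash
python3 -m creep '[[-0.73,0,2,0,0,0,3],[-0.73,0,2,0,0,0,3],[-0.73,0,2,0,0,0,3],[-0.73,0,2,0,0,0,3],[-0.6,0,1.9,0,0,0,3]]'; python3 -m creep '[[0,0,0,0,0,0,3],[0,0,0,0,0,0,3]]'
python3 - <<'E'
from cell import arm
from h import *
d={n:arm.get_image(n) for n in("side","wrist","top")};d['s']=arm.state();pickle.dump(d,open('d6.pkl','wb'))
a=cv2.resize(d['side']['image'][115:205,190:310,::-1],(800,600)[:2],interpolation=2)[:, :]
a=cv2.resize(d['side']['image'][125:195,200:284,::-1],(420,350),interpolation=2)
b=cv2.resize(d['wrist']['image'][30:254,120:363,::-1],(380,350))
t=cv2.resize(d['top']['image'][135:215,160:360,::-1],(600,240),interpolation=2)
im=np.zeros((595,800,3),np.uint8);im[:350,:420]=a;im[:350,420:]=b;im[350:590,:600]=t
cv2.imwrite('pics/k.png',im)
E
```

```text
time: 21.25
ee_pos: [0.5472, 0.2176, 0.153]
eef_rot: [-3.14, -0.348, 0.081]
ft_force: [0.5, -0.1, -1.6]
grip_width: 0.46
time: 21.5
ee_pos: [0.5483, 0.2187, 0.1545]
eef_rot: [-3.139, -0.35, 0.081]
ft_force: [-0.6, -0.4, -1.6]
grip_width: 0.46
```

View pics/k.png

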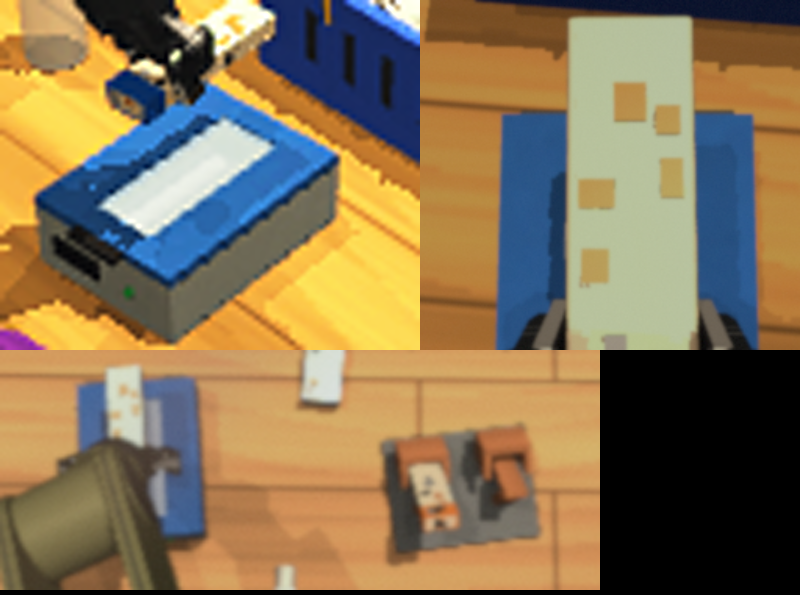

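Run:
```python
from pose import *
np.set_printoptions(precision=4,suppress=True)
d=pickle.load(open('d6.pkl','rb'));S,W,T=d['side'],d['wrist'],d['top'];s=d['s']
# precise edges
h=cv2.cvtColor(W['image'],cv2.COLOR_RGB2HSV)
print('wrist rows',[[ (v,np.flatnonzero((W['image'][v,195:315,0]>W['image'][v,195:315,2].astype(int)-8)&(h[v,195:315,2]>130))[[0,-1]]+195) for v in(60,110,130,200,225)]])
e,di,m,_,mt,dt=barpose(W,s,ve=41.,ue=254.5);print('wrist: mid',m,'dir',di,'end',e)
# far end top edge midpoint : top x wrist triangulation
tc=(T,201.5,140.6)
print('far end tri top+wrist',tri(tc,(W,254.5,41.)))
print('far right top corner side+wrist',tri((S,200+275/5,125+13/5),(W,120+692-420-(692-420)*(1-243/380),41.)))
print('end at z .187 top',onz(*tc,.187))
# blue end upper edge near corners, side
for q in((108,72),(165,95),(162,118),(108,98)):print('side blue z.18',onz(S,200+q[0]/5,125+q[1]/5,.18))
# lid corners closed, on z=.07
for q in((35,198),(170,283),(340,155),(205,87)):print('lid',onz(S,200+q[0]/5,125+q[1]/5,.07))
for q in((100,207),(160,233),(275,148),(218,122)):print('glass',onz(S,200+q[0]/5,125+q[1]/5,.07))
```

```text
wrist rows [[(60, array([195, 294])), (110, array([214, 294])), (130, array([214, 295])), (200, array([214, 296])), (225, array([213, 297]))]]
wrist: mid [0.5688 0.2211 0.1768] dir [0.9959 0.0907 0.0057] end [0.6434 0.2278 0.1872]
far end tri top+wrist (array([0.6429, 0.2255, 0.1863]), [np.float64(2.6), np.float64(2.6)])
far right top corner side+wrist (array([0.6424, 0.2077, 0.1931]), [np.float64(1.0), np.float64(1.0)])
end at z .187 top [0.6418 0.2229 0.187 ]
side blue z.18 [0.5114 0.2553 0.18  ]
side blue z.18 [0.5238 0.2034 0.18  ]
side blue z.18 [0.5038 0.1841 0.18  ]
side blue z.18 [0.4905 0.2307 0.18  ]
lid [0.4513 0.2858 0.07  ]
lid [0.4627 0.1363 0.07  ]
lid [0.6637 0.1538 0.07  ]
lid [0.6455 0.2975 0.07  ]
glass [0.4815 0.2412 0.07  ]
glass [0.4951 0.1847 0.07  ]
glass [0.6319 0.1973 0.07  ]
glass [0.6214 0.255  0.07  ]
```

Bar mid is (.568,.220,.177), level to 0.3°, with yaw .09 matching the lid's .087. The window centre is about (.560,.221). The closed lid's edges fit the z=.07 plane (201 × 150 mm). I'll shift the bar back 8 mm along the window.

```bash
python3 -m creep '[[-0.4,0,-0.14,0,0,0,3],[-0.35,0,-0.13,0,0,0,3],[0,0,0,0,0,0,3],[0,0,0,0,0,0,3],[0,0,0,0,0,0,3]]'; python3 -m creep '[[0,0,0,0,0,0,3],[0,0,0,0,0,0,3]]'
python3 - <<'E'
from cell import arm
from pose import *
np.set_printoptions(precision=4,suppress=True)
s=arm.state();e,di,m,*_=barpose(arm.get_image('wrist'),s,ve=41.,ue=254.5)
print(m,di,s['ft_force'],s['grip_width'],np.abs(s['joint_velocities']).max())
arm.finish_job()
E
```

```text
time: 22.28
ee_pos: [0.54, 0.2188, 0.1537]
eef_rot: [-3.139, -0.349, 0.082]
ft_force: [0.1, 0.6, -1.1]
grip_width: 0.458
time: 22.52
ee_pos: [0.5399, 0.2187, 0.1536]
eef_rot: [-3.139, -0.349, 0.082]
ft_force: [-0.9, 0.1, -0.4]
grip_width: 0.461
[0.5602 0.2207 0.1754] [0.9958 0.0915 0.0039] [-0.8786  0.1    -0.3653] 0.460754286887763 0.001985912937170081
the job is handed in; nothing more can be done
```

The job is handed in at 22.5 s of the 64 s allowed, with the arm still holding the blue-ended bar over the scanner's window.

**Lid:** I pushed it down along its arc with the shut fingertips until it met its stop, at about 22 N. Afterwards the lid's corners in the side view fitted the 70 mm plane (201 mm long, 150 mm wide), which means closed.

**Bar:** I gripped the blue-ended bar across its 40 mm width, drew it out along its own axis and turned it level. The last check put its centre at (0.560, 0.221, 0.175). The window centre is about (0.560, 0.221, 0.07), so the underside is about 9.5 cm above the glass and the centre about 10.5 cm. Its tilt was about 0.2°, and its direction is within about 0.01 rad of the scanner's. The wrist force was near zero. That final reading reused the bar's pixel positions from just before the last 8 mm shift, so it assumes the bar did not move in the grip.

**Bystanders:** The orange-ended bar was still in its socket in the last view; I did not recheck every other object.

**Checks that disagreed:**
- **Fingertips:** they stood about 16 mm behind the reported tool point when shut, not 19 mm ahead as described. I corrected for this by touching the lid and by the wrist view.
- **Bar height in the grip:** the wrist view and my grasp calculation differed by about 1 cm. At the target, triangulating the bar's far end gave heights of 0.186 m (top and wrist views) and 0.193 m (side and wrist views), against 0.187 m from the wrist view alone. I kept the wrist value.
- **Window centre:** estimates differed by about 5 mm, so I used a middle value.

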